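# Open the long tea box on the breakfast bar

### The arm

A 7-joint arm with a two-finger parallel gripper is mounted at the origin on the work surface. World frame = base frame: x ahead of the robot, y to its left, z up, the work surface at z = 0. Lengths are in m, angles in rad, forces in N, time in s.
With the tool pointing down it reaches from about 0.375 to 0.925 m from the base axis. Payload 3.1 kg.
Tool frame: the origin (TCP) lies between the finger pads; the fingertips stand 19 mm ahead of it and the grasp point (between the pads) is the TCP; z points along the fingers, y is the line along which they close (so a half turn about z gives the same grasp; the last joint's range is limited). The gripper opens to 85 mm and grips with 20 to 120 N. Pads are 22 mm wide; open, the fingers measure 114 mm over their backs; the gripper's body (76 mm by 85 mm) begins 54 mm behind the grasp point. The pads swing forward as they close: fully open they stand 13 mm farther back than shut.
Start: joints at [1.117, 0.383, 0.044, 1.598, -0.018, 1.161, -0.05], TCP at [0.226, -0.609, 0.216] pointing down, gripper open.
Joint ranges: [-2.61, 2.61], [-0.41, 2.15], [-1.48, 1.57], [0, 2.5], [-1.57, 4.71], [0.05, 1.97], [-2.85, 2.85]. Speed limits (rad/s): [2.79, 2.79, 3.14, 3.14, 3.14, 3.14, 3.14].

### API

Orientations are given as a unit quaternion [x, y, z, w].
In Python, from bench import move_ptp, movel, move_j, move_gripper, pause, inverse_kinematics, read_camera, camera_params, MotionError, sign_off, look_for, tip_of, read_time_s, read_qpos, read_joint_vel, read_effort, read_eef_pos, read_tcp_rot, read_ft_force, read_ft_torque, read_finger_gap, read_grasp_force gives the robot as it stands. Calls block until the motion is done:
- move_ptp(position, orientation): joint-space move of the TCP to a pose.
- movel(position, orientation=None, speed=0.15): straight line of the TCP; orientation=None keeps the orientation; speed is the mean speed in m/s.
- move_j(angles): joint-space move.
- move_gripper(opening, effort=None): finger opening in m; effort is the grip in N (None keeps the last); returns when the fingers have stopped.
- pause(seconds).
- inverse_kinematics(position, orientation): joint angles nearest the present ones, or None.
- read_camera(name): name is "scene" or "top"; returns the picture (384x512x3 uint8, red, green, blue); there is no depth.
- camera_params(name): a dict with "K" (3x3 intrinsics, pixels), "camera_from_world" (4x4, takes a point from world to camera coordinates). Camera axes: x right, y down, z forward; pixel columns grow to the right and rows downward; lengths in m; the calibration is good to about 2 mm. A picture is of the moment at which its call begins. camera_params takes no time and is no camera call.
A pose or a line that the arm cannot do raises MotionError and nothing moves.
- sign_off(): hands the job in; it is judged then, once.
Trained networks look in the newest picture that a camera, given by its name, has taken for a name from the list of things; names that differ only in an ending like _2 or _b are one class to them, and where a whole thing is asked for, a point or a joint stands for the part that bears it (a point fixed in the world has none). Each returns a list of dicts, best first, with "confidence" (0 to 1); they miss things now and then, are a little off and sometimes report something else, mostly with a low value. They report only what shows in the picture. A call takes as long as a camera call.
- look_for(camera, name): "at" ([column, row] in pixels, amid what is visible of it).
- tip_of(camera, name): "at" ([column, row] in pixels: a listed point, or the origin of a listed thing).
Readings, each from a call of its own:
- read_time_s(): time.
- read_qpos(): joint angles.
- read_joint_vel(): joint speeds.
- read_effort(): joint torques, N m.
- read_eef_pos(): TCP position.
- read_tcp_rot(): TCP orientation.
- read_ft_force(): force on the tool from outside, world axes, zero at the start.
- read_ft_torque(): the same for the moment, N m.
- read_finger_gap(): finger opening in m.
- read_grasp_force(): force on a finger pad.
Only numpy, scipy, OpenCV 4.12 (cv2) and the standard library are available. Lean on these libraries where they do the work, as an engineer would, in place of code of your own. Each camera call takes 0.05 s, during which the arm holds its last target. There are 200 camera calls.

### The job

Open the long tea box, the larger of the two wooden boxes, whose lid has a bar handle: lift its lid over the two steel stops, slide it back away from the robot until it is fully open, let it down flat on its rails and let go. Leave the small box with the round knob shut.

Things in the scene. Friction and masses are not known exactly. Their poses are not given: they have to be found in the camera images.
- long_handle (a point): Grip point on the wooden bar (18 mm thick along x, 90 long along y, 38 tall) standing in the middle of the long box's lid: 12 mm below the bar's top, 26 above the lid's top face, 125 above the counter when the lid is down. x points the way the lid opens, away from the robot (turned up to 0.35 rad), z up. The box is fixed, 300 mm long (x), 160 wide, 90 high; tins under the lid, a deck behind.
- long_slide (a joint): Travel of the long box's lid along x, m: 0 shut (starts at 0 to 0.006), 0.130 open at the end stop; drags about 2 N. The lid (155 x 128 x 8 mm, 0.25 to 0.5 kg) has an ear each side on the 160 mm wide rails; a steel stop 12 mm high on each rail bars the ears from 0.008 until they are past it at 0.036, so a lid that lies down cannot be pushed open.
- long_lid (a joint): Height of the long box's lid above its rails, m: 0 lying down (start), at most 0.028; above 0.012 the ears clear the stops. It sinks by its own weight. Two capped 8 mm guide pins keep it level and straight; they move along with it, 60 mm beyond the bar (x) and 46 mm to either side (y), and stand 42 mm above the rails.
- small_handle (a point): Point in the round knob (36 mm wide) on the small box's lid, 26 mm above the lid's top face, 110 above the counter; its lid must stay put. Same wood and build, but 220 mm long, 130 wide, 75 high; beside the long box, left or right, at least 20 mm apart. A mug beyond the boxes, a soap bottle (160 mm tall) far left and a pepper mill (150 mm) far right stand clear of the work.

How it is judged:
At the end, for the whole second after the job is handed in: The long box's lid is at rest within 18 mm of its fully open end stop (slide beyond 0.112), lies down on its rails (within 4 mm), has been let go, and the small box's lid is within 15 mm of where it was (value of joint long_slide above 0.112 m and value of joint long_lid below 0.004 m and not (velocity of joint long_slide above 0.01 m/s or velocity of joint long_slide below -0.01 m/s) and distance of small_handle from where it was at the start of the episode below 0.015 m); the robot touches nothing.
It fails at once if the small box's lid is shifted or lifted by more than 15 mm (distance of small_handle from where it was at the start of the episode above 0.015 m).
It also fails if it takes over 32 s, if anything falls off the work surface, if the arm or the gripper's body presses on something with over 40 N, if the wrist force passes 120 N, or if a joint passes its speed limit or range.

## Working session

There is one attempt and no reset: what is moved stays moved. The work goes in short steps, each a Python script; the robot and the scene stay as the last script left them, time stands still between calls to the robot, and variables do not carry over. Pictures are saved under pics/ and viewed, at most 10 in all, crops included, and the job is handed in when it is done.

```bash
mkdir -p pics; ls; python3 - <<'E'
from bench import *
import cv2, numpy as np
ims=[]
for c in ("scene","top"):
    im=read_camera(c); cv2.imwrite(f"pics/{c}0.png",im[:,:,::-1])
    p=camera_params(c); print(c,p["K"],p["camera_from_world"])
    for n in ("long_handle","small_handle"):
        print(n,[(d["at"],d["confidence"]) for d in tip_of(c,n)],[(d["at"],d["confidence"]) for d in look_for(c,n)])
print(read_time_s(),read_tcp_rot())
E
```

```text
pics
scene [[452.15543437   0.         252.44579791]
 [  0.         452.15543437 190.92549075]
 [  0.           0.           1.        ]] [[-0.87259482  0.48829083 -0.01226147  0.44368482]
 [ 0.32727006  0.56584086 -0.75678162 -0.05317516]
 [-0.36259149 -0.66437654 -0.65355278  1.1365493 ]
 [ 0.          0.          0.          1.        ]]
long_handle [([210.3, 135.1], 0.87)] [([207.3, 144.7], 0.57)]
small_handle [([338.9, 275.3], 0.81)] [([340.3, 288.9], 0.91), ([206.6, 146.2], 0.43)]
top [[409.41947312   0.         257.71131502]
 [  0.         409.41947312 186.97953068]
 [  0.           0.           1.        ]] [[-0.00749988 -0.99995805  0.00525746 -0.01741048]
 [-0.98812581  0.00660406 -0.15350494  0.52225134]
 [ 0.15346378 -0.0063463  -0.98813389  0.86979772]
 [ 0.          0.          0.          1.        ]]
long_handle [([366.9, 196.0], 0.57)] [([367.4, 196.0], 0.86)]
small_handle [([139.4, 206.4], 0.58)] [([144.0, 209.3], 0.57)]
0.5 [ 9.84213776e-01  1.76983734e-01 -3.21440720e-06 -1.53684179e-05]
```

View pics/top0.png

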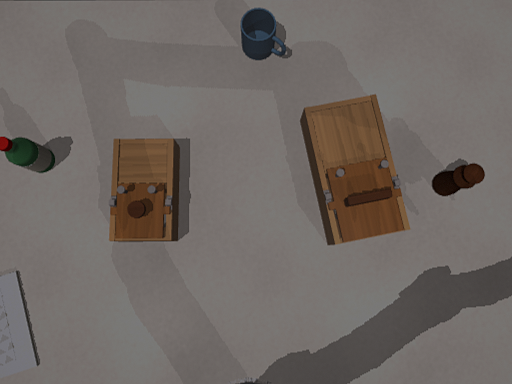

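View pics/scene0.png

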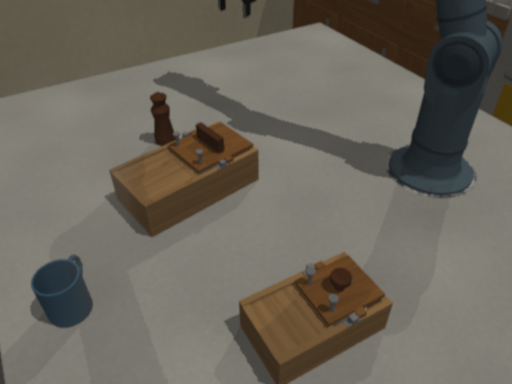

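The top view shows the long box on the right: the bar runs from about (346,204) to (392,190), and the deck lies up-image, away from the robot. The small box is on the left with its knob at (138,208). The scene view agrees, with the bar at (210,137) and the knob at (340,278).

```bash
cat > h.py <<'E'
from bench import *
import numpy as np, cv2
from scipy.spatial.transform import Rotation as R
def onplane(c,px,z):
    p=camera_params(c);T=np.array(p["camera_from_world"]);K=np.array(p["K"])
    o=-T[:3,:3].T@T[:3,3]; d=T[:3,:3].T@np.linalg.solve(K,[*px,1]); return o+d*(z-o[2])/d[2]
def tri(a,b):
    P=[np.array(camera_params(c)["K"])@np.array(camera_params(c)["camera_from_world"])[:3] for c in("top","scene")]
    x=cv2.triangulatePoints(P[0],P[1],np.array(a,float),np.array(b,float)).ravel();return x[:3]/x[3]
def quat(yaw): # tool down, tool y along box x
    return [R.from_matrix(np.c_[s*np.array([np.sin(yaw),-np.cos(yaw),0]),s*np.array([-np.cos(yaw),-np.sin(yaw),0]),[0,0,-1]]).as_quat() for s in(1,-1)]
E
python3 - <<'E'
from h import *
print(tri([366.9,196],[210.3,135.1]),onplane("top",[366.9,196],.125),onplane("scene",[210.3,135.1],.125))
print("bar top mid",onplane("top",[369,196.5],.137))
f=lambda a,b,z:(lambda d:(np.arctan2(d[1],d[0]),np.linalg.norm(d)))((onplane("top",b,z)-onplane("top",a,z))[:2])
print("left edge",f([332,244],[302,108],.09),"right",f([408,230],[376,96],.09))
y=f([392,190],[346,204],.137);print("bar",y[0]-np.pi/2,y[1])
y=f([384,163.5],[340,173],.132);print("pins",y[0]-np.pi/2,y[1])
y=f([376,96],[302,108],.09);print("back",y[0]-np.pi/2,y[1])
print("small",onplane("top",[139.4,206.4],.11))
im=read_camera("top")[80:260,280:430,::-1];cv2.imwrite("pics/crop.png",cv2.resize(im,None,fx=3.3,fy=3.3,interpolation=cv2.INTER_CUBIC))
E
```

```text
[ 0.48634623 -0.23676201  0.13181131] [ 0.48915758 -0.23988475  0.125     ] [ 0.48117805 -0.2447207   0.125     ]
bar top mid [ 0.48655929 -0.24069276  0.137     ]
left edge (np.float64(0.18510843385672948), np.float64(0.2973661643069356)) right (np.float64(0.17431285380815975), np.float64(0.29559507592339584))
bar 0.28688794709280496 0.09651228813885794
pins 0.20804781730186228 0.09160490886640375
back 0.16136456351984885 0.1641286913385261
small [0.47295672 0.22013891 0.11      ]
```

View pics/crop.png

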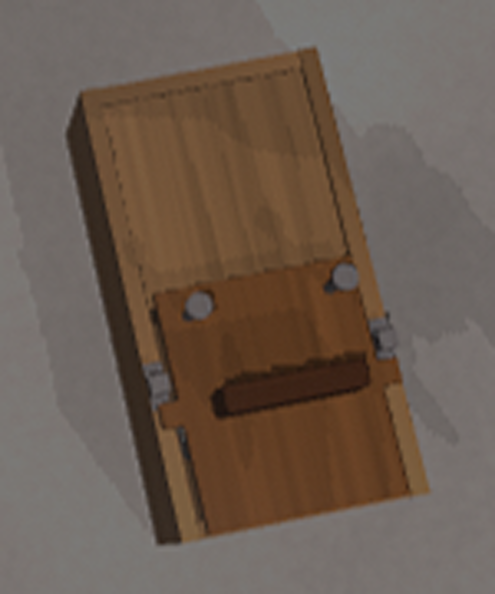

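The crop shows the box's top corners at about (82,93), (316,48), (429,493) and (180,543). The pin tops are at (200,303) and (344,275), and the bar's top face runs from (228,398) to (367,370). I'll compute the yaw from these.

```bash
python3 - <<'E'
from h import *
q=lambda p,z:onplane("top",(np.array(p)+.5)/3.3-.5+[280,80],z)[:2]
def f(a,b,z,o=0):
    d=q(b,z)-q(a,z);print(round(np.arctan2(d[1],d[0])-o,3),np.linalg.norm(d).round(3))
f((180,543),(82,93),.09);f((429,493),(316,48),.09)
h=np.pi/2
f((344,275),(200,303),.132,h);f((367,370),(228,398),.137,h);f((316,48),(82,93),.09,h);f((429,493),(180,543),.09,h)
pm=(q((344,275),.132)+q((200,303),.132))/2
for yaw in(.2,.23): print("bar from pins",pm-.06*np.array([np.cos(yaw),np.sin(yaw)]))
print("bar top mid",q((297.5,384),.137))
for yaw in (.21,):
  for qq in quat(yaw):
    for d in (0,.13):
      p=np.array([.486+d*np.cos(yaw),-.241+d*np.sin(yaw),.145]);s=inverse_kinematics(p,qq);print(qq,None if s is None else np.round(s,2))
E
```

```text
0.182 0.298
0.188 0.299
0.188 0.09
0.192 0.086
0.192 0.158
0.188 0.16
bar from pins [ 0.48795602 -0.24306375]
bar from pins [ 0.48834003 -0.24482224]
bar top mid [ 0.48751631 -0.24233301]
[ 0.77732229 -0.62910258  0.          0.        ] [ 0.38  0.26  0.    1.92 -0.    0.96 -2.55]
[ 0.77732229 -0.62910258  0.          0.        ] [ 0.25  0.45  0.02  1.66 -0.01  1.03 -2.65]
[0.62910258 0.77732229 0.         0.        ] [ 0.76  0.29 -0.43  1.91  0.14  0.97  0.47]
[0.62910258 0.77732229 0.         0.        ] [ 0.62  0.49 -0.46  1.64  0.24  1.06  0.3 ]
```

```bash
python3 - <<'E'
from h import *
q=quat(.188)[1]; b=[.4875,-.2425]
move_gripper(.055,60)
move_ptp([*b,.22],q); movel([*b,.127],speed=.1)
print(read_time_s(),read_eef_pos(),read_ft_force())
move_gripper(0.0,60)
print(read_finger_gap(),read_grasp_force(),read_ft_force(),read_ft_torque())
movel([*b,.147],speed=.05)
print(read_time_s(),read_finger_gap(),read_eef_pos(),read_ft_force())
cv2.imwrite("pics/lift.png",read_camera("scene")[:,:,::-1])
for n in("long_handle","small_handle"):print([(d["at"],d["confidence"]) for d in tip_of("scene",n)])
E
```

```text
3.6917 [ 0.48822263 -0.24277005  0.12776089] [ 0.80397414 -1.04727912 -0.00561676]
-0.00011677920078051369 0.0 [ 0.93692242 -1.33392493  0.29575699] [ 0.03171337  0.02765945 -0.02894869]
4.8083 -0.0001292179632490749 [ 0.48774887 -0.24262408  0.14748114] [ 0.09214072 -0.46370809 -0.45061599]
[]
[([338.8, 276.5], 0.7)]
```

View pics/lift.png

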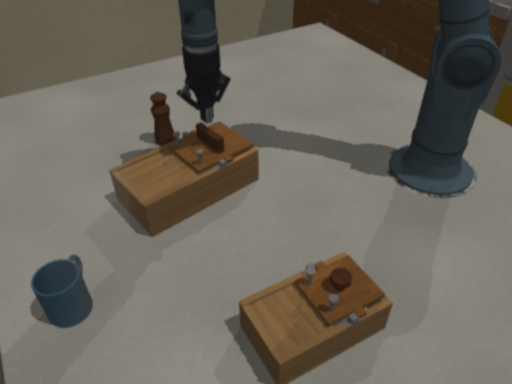

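The fingers closed on nothing: the gap is 0, and the tips show at about (207,120) while the bar top is near (208,135). I'll check where the tips should project.

```bash
cat >> h.py <<'E'
def proj(c,X):
    p=camera_params(c);T=np.array(p["camera_from_world"]);v=np.array(p["K"])@(T[:3,:3]@np.array(X)+T[:3,3]);return (v[:2]/v[2]).round(1)
E
python3 - <<'E'
from h import *
e=np.array(read_eef_pos()); print(e,R.from_quat(read_tcp_rot()).as_matrix().round(3))
for dz in(0,-.019): print(proj("scene",e+[0,0,dz]),proj("top",e+[0,0,dz]))
for z in(.099,.125,.137): print(z,proj("scene",[.4875,-.2425,z]),proj("top",[.4875,-.2425,z]))
s=cv2.resize(read_camera("scene")[70:190,150:290,::-1],None,fx=4,fy=4,interpolation=cv2.INTER_CUBIC)
t=cv2.resize(read_camera("top")[120:240,300:440,::-1],None,fx=4,fy=4,interpolation=cv2.INTER_CUBIC)
cv2.imwrite("pics/s2.png",s);cv2.imwrite("pics/t2.png",t)
E
```

```text
[ 0.48718797 -0.24240047  0.14668807] [[-0.187  0.982 -0.001]
 [ 0.982  0.187  0.   ]
 [ 0.    -0.001 -1.   ]]
[207.6 128.3] [371.2 195.5]
[208.3 135.3] [368.6 196.8]
0.099 [209.1 145.6] [364.8 198.4]
0.125 [208.2 136.3] [368.2 196.8]
0.137 [207.8 131.9] [369.9 196. ]
```

View pics/s2.png

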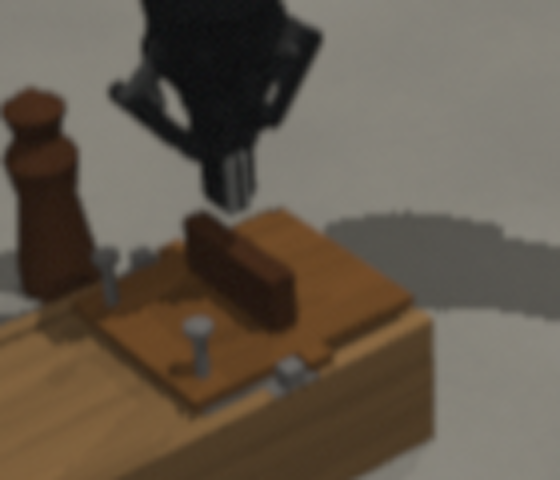

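View pics/t2.png

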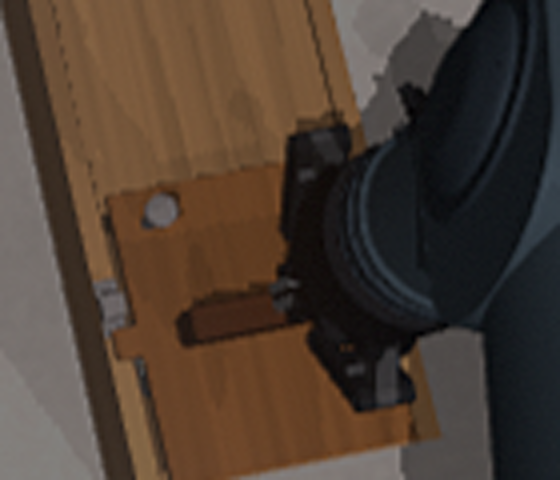

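```bash
python3 - <<'E'
from h import *
u=lambda p,o:(np.array(p)+.5)/4-.5+o
s=[u(p,[150,70]) for p in((232,210),(190,217),(290,272))]
t=[u(p,[300,120]) for p in((287,292),)]
print("tip",tri(t[0],s[0]))
e=np.array(read_eef_pos());print(e,read_qpos().round(3) if hasattr(read_qpos(),'round') else read_qpos())
for dz in(0,.01,.02,.03,.04):print(dz,proj("scene",e+[0,0,dz-.019]),proj("top",e+[0,0,dz-.019]))
print(s[0],t[0])
# scene's view of bar top ends vs. predicted
w=np.array([-np.sin(.188),np.cos(.188),0])*.045
for sg in(1,-1):print("bar end",proj("scene",np.array([.4875,-.2425,.137])+sg*w),proj("top",np.array([.4875,-.2425,.137])+sg*w))
print(s[1:])
E
```

```text
tip [ 0.48914364 -0.23654102  0.16715096]
[ 0.48720225 -0.24239442  0.14665491] [ 0.738  0.291 -0.403  1.9    0.136  0.978  0.461]
0 [208.3 135.4] [368.6 196.8]
0.01 [207.9 131.7] [369.9 196.1]
0.02 [207.6 128. ] [371.3 195.5]
0.03 [207.3 124.2] [372.8 194.8]
0.04 [206.9 120.4] [374.3 194.1]
[207.625 122.125] [371.375 192.625]
bar end [219.7 140.4] [347.8 200.4]
bar end [196.6 123.9] [391.9 191.7]
[array([197.125, 123.875]), array([222.125, 137.625])]
```

Triangulation puts the fingertips at z ≈ 0.163 (±5 mm), against the nominal 0.128. So the gripper really sits about 35 mm higher than the TCP reading says. The bar estimate agrees in both views. I'll do a guarded descent until the tips feel the lid, then back off and grip.

```bash
python3 - <<'E'
from h import *
b=[.4875,-.2425]
move_gripper(.055,60)
movel([*b,.105],speed=.08)
f0=np.array(read_ft_force());print(read_time_s(),f0)
z=.105
while z>.08:
    z-=.003; movel([*b,z],speed=.03); df=np.array(read_ft_force())-f0
    print(round(z,3),np.round(read_eef_pos(),4),df.round(1))
    if np.linalg.norm(df)>4: break
print(read_time_s())
for c in("scene","top"):
    cv2.imwrite(f"pics/{c}3.png",cv2.resize((read_camera(c)[70:190,150:290] if c=="scene" else read_camera(c)[120:240,300:440])[:,:,::-1],None,fx=4,fy=4,interpolation=cv2.INTER_CUBIC))
E
```

```text
6.3 [ 0.29672069 -0.28364794  0.07093562]
0.102 [ 0.4877 -0.2426  0.1023] [-0.4 -0.5 -0.2]
0.099 [ 0.4873 -0.2425  0.0989] [-0.4  1.  -0.5]
0.096 [ 0.4872 -0.2424  0.0957] [ 0.1 -0.3 -1. ]
0.093 [ 0.4872 -0.2424  0.0927] [-0.3  0.6 -0.5]
0.09 [ 0.4873 -0.2424  0.0897] [-0.2  0.2 -0.4]
0.087 [ 0.4873 -0.2424  0.0867] [ 0.5 -0.4 -0.1]
0.084 [ 0.4873 -0.2424  0.0837] [-0.6  0.6 -1. ]
0.081 [ 0.4873 -0.2424  0.0807] [-0.6  0.1  0.1]
0.078 [ 0.4893 -0.2425  0.0798] [-0.9  1.9  7.1]
8.55
```

View pics/scene3.png

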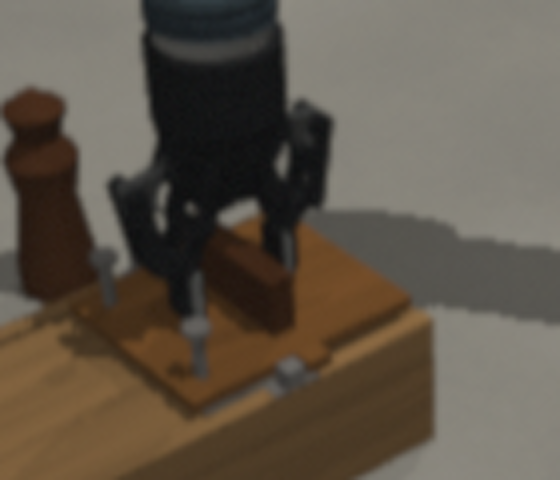

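The fingers straddle the bar and touch the lid at a reported z of 0.080. I'll raise by 9 mm, since the pads swing forward as they close, then grip and lift.

```bash
python3 - <<'E'
from h import *
b=[.4875,-.2425]
movel([*b,.089],speed=.05)
f0=np.array(read_ft_force())
move_gripper(0.0,60)
g=read_finger_gap();print(g,read_grasp_force(),(np.array(read_ft_force())-f0).round(1))
if g>.01:
    e=np.array(read_eef_pos());print(e)
    movel([*b,.109],speed=.05)
    print(read_time_s(),read_finger_gap(),read_grasp_force(),read_eef_pos(),(np.array(read_ft_force())-f0).round(1))
    cv2.imwrite("pics/s4.png",cv2.resize(read_camera("scene")[70:190,150:290,::-1],None,fx=4,fy=4,interpolation=cv2.INTER_CUBIC))
E
```

```text
0.017051010061920464 58.57866168022156 [-1.8  1.1 -1. ]
[ 0.48711497 -0.24241462  0.08875695]
9.9833 0.01719424045483511 58.719350695610046 [ 0.48706765 -0.24244319  0.10906419] [-0.8  0.3 -2.8]
```

View pics/s4.png

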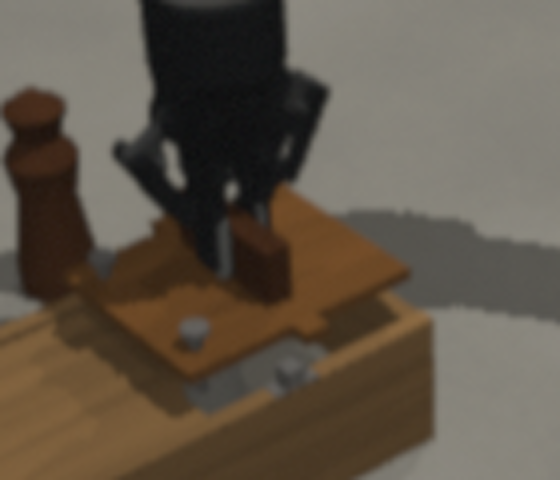

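The lid is up about 20 mm, level and held. Next I'll slide it back while watching the force.

```bash
python3 - <<'E'
from h import *
b=np.array([.4875,-.2425]);u=np.array([np.cos(.188),np.sin(.188)]);z=.109
for d in(.03,.06,.09,.11,.118,.123):
    movel([*(b+u*d),z],speed=.06); f=np.array(read_ft_force())
    e=np.array(read_eef_pos());print(d,((e[:2]-b)@u).round(4),f.round(1),round(read_finger_gap(),4))
    if np.linalg.norm(f)>25: break
z=.109
for z in (.1,.094,.0905):
    movel([*(b+u*d),z],speed=.04); print(z,read_eef_pos()[2],np.round(read_ft_force(),1))
print(read_time_s())
cv2.imwrite("pics/s5.png",cv2.resize(read_camera("scene")[70:220,80:290,::-1],None,fx=3.5,fy=3.5,interpolation=cv2.INTER_CUBIC))
E
```

```text
0.03 0.0318 [ 0.9 -0.  -2.7] 0.0174
0.06 0.0616 [ 1.8  1.  -3.2] 0.0176
0.09 0.0916 [ 0.7  0.2 -3.1] 0.0176
0.11 0.1116 [ 1.2  0.8 -3. ] 0.0174
0.118 0.119 [ 0.7  1.3 -3. ] 0.0172
0.123 0.1235 [ 0.3  1.  -2.6] 0.0169
0.1 0.0995672130338802 [ 0.1  1.1 -4.1]
0.094 0.09360567142840273 [ 0.3  0.2 -3.2]
0.0905 0.09022921077406915 [ 0.6  1.6 -3.4]
13.925
```

View pics/s5.png

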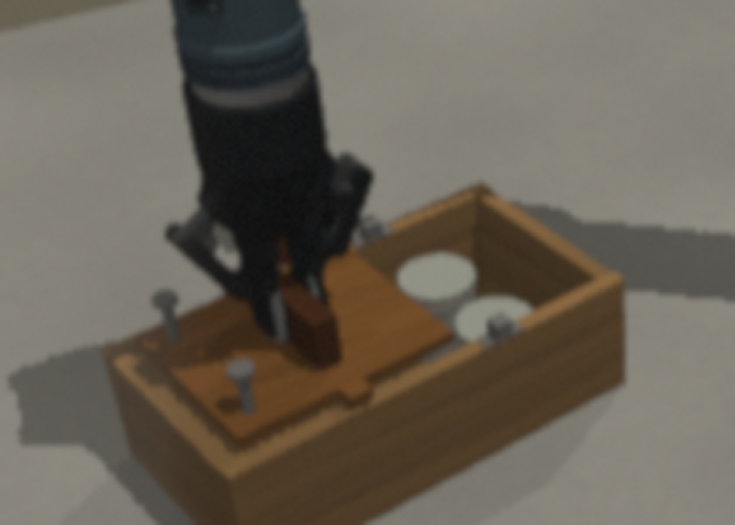

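The lid is back past the stops and almost down on its rails. I'll set it down, let go, retreat and check.

```bash
python3 - <<'E'
from h import *
b=np.array([.4875,-.2425])+.123*np.array([np.cos(.188),np.sin(.188)])
for z in(.0895,.0885,.0875,.0865):
    movel([*b,z],speed=.03);f=read_ft_force();print(z,np.round(f,1))
    if f[2]>2:break
move_gripper(.05);pause(.2);print(read_finger_gap(),read_grasp_force())
movel([*b,.2],speed=.1);pause(.3)
cv2.imwrite("pics/s6.png",cv2.resize(read_camera("scene")[70:220,80:290,::-1],None,fx=3.5,fy=3.5,interpolation=cv2.INTER_CUBIC))
read_camera("top")
for c in("scene","top"):
  for n in("long_handle","small_handle"):
    r=tip_of(c,n)
    if r: print(c,n,r[0]["at"],r[0]["confidence"],onplane(c,r[0]["at"],.125 if n[0]=="l" else .11))
print("bar should be",b,proj("scene",[*b,.125]),read_ft_force(),read_time_s())
E
```

```text
0.0895 [-0.3  0.9 -3.7]
0.0885 [-0.6  0.6 -1.9]
0.0875 [-1.8  2.3  4.7]
0.049510609149832734 0.0
scene long_handle [159.7, 156.1] 0.86 [ 0.61128762 -0.22627669  0.125     ]
scene small_handle [341.0, 277.2] 0.78 [0.46471783 0.22426209 0.11      ]
top long_handle [356.1, 138.7] 0.72 [ 0.60797951 -0.22342581  0.125     ]
top small_handle [136.5, 208.4] 0.78 [0.46891523 0.22587033 0.11      ]
bar should be [ 0.60833274 -0.21951198] [162.1 157.3] [ 0.06516865  0.04006215 -0.43344772] 17.2167
```

View pics/s6.png

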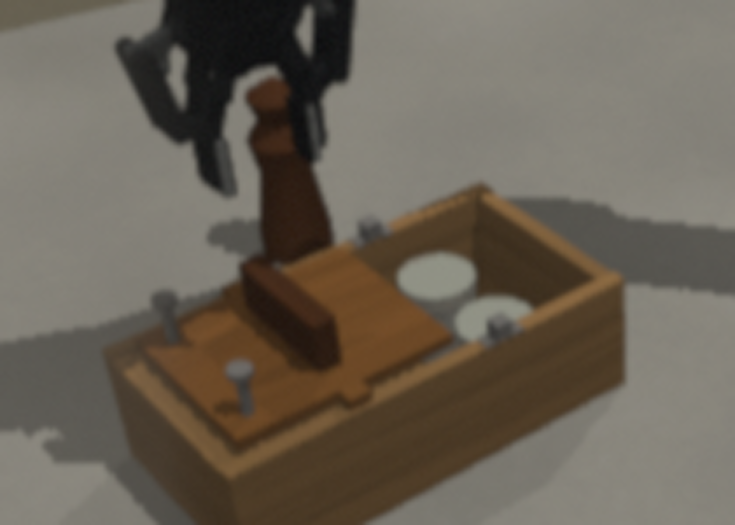

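The lid lies flat and open with the bar near crop (290,310), the gripper is clear, and the small box hasn't moved.

```bash
python3 -c "
from bench import *
print(sign_off())"
```

```text
the job is handed in; nothing more can be done
None
```

The long box's lid is open by about 0.123 m of its 0.130 m travel, flat on its rails and let go; the small box stayed shut, and I handed the job in at about 17 s of the 32 s limit (no verdict came back).

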